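Lock the mixing bowl in its holder

ROBOT

A 6-joint arm with a two-finger parallel gripper is mounted at the origin on the work surface. World frame = base frame: x ahead of the robot, y to its left, z up, the work surface at z = 0. Lengths are in mm, angles in rad, forces in N, time in s.
With the tool pointing down it reaches from about 400 to 925 mm from the base axis. Payload 12.5 kg.
Tool frame: the origin (TCP) lies at the very end of the fingers, on their centre line; the grasp point (between the pads) lies 19 mm behind it; z points along the fingers, y is the line along which they close (so a half turn about z gives the same grasp; the last joint's range is limited). The gripper opens to 95 mm and grips with 3 to 60 N. Pads are 20 mm wide; open, the fingers measure 119 mm over their backs; the gripper's body (75 mm by 180 mm) begins 59 mm behind the grasp point.
Start: joints at [1.238, 0.491, 1.559, -0, 1.092, -0.106], TCP at [140.519, 609.017, 214.661] pointing down, gripper open.
Joint ranges: [-3.1, 3.1], [-0.84, 2.19], [0.05, 2.79], [-1.13, 4.28], [0.06, 2.93], [-2.69, 2.69]. Speed limits (rad/s): [2.22, 2.22, 2.79, 3.14, 3.14, 3.14].

INTERFACE

Orientations are given as [roll, pitch, yaw] about the fixed x, y, z axes, in that order (R = Rz(yaw) Ry(pitch) Rx(roll)).
In Python, from cell import env, telemetry, read_camera, camera_info gives the robot as it stands (env), with the cameras as plain functions and the readings (telemetry).
- The arm moves only by the tool jog_arm, called after "Emit:" as a command line: name --argument value ..., lists and objects as JSON in quotes. Schema: {"type":"object","properties":{"offsets":{"type":"array","items":{"type":"array","items":{"type":"array","items":{"type":"number"},"minItems":5,"maxItems":5},"minItems":1,"maxItems":5},"minItems":1,"maxItems":1},"only":{"type":"string"},"quiet":{"type":"boolean"},"lines":{"type":"string"}},"required":["offsets"],"additionalProperties":false}. offsets is a list that holds a single list of rows (three levels of brackets), with 1 to 5 rows, each of 5 numbers: dx, dy, dz in fractions of the full range, 1 being 300 mm, then a turn about the tool's z in fractions of the full range, 1 being pi/2 rad, then the opening from 0.0 (shut) to 1.0 (fully open); each row is the pose to reach, as a shift and turn from the pose commanded when the call began, along the tool's axes at that moment; what a row does not reach only later rows make up. A row lasts 1/12 s, in which the tool goes at most 41.7 mm and 0.125 rad, less where a joint would pass 70% of its speed; a pose out of reach is approached as far as the arm can. The fingers move at their own pace and stop on an object; the grip force is fixed at half the most. Time passes only in rows, so rows that do not move let the fingers close. The tool returns the time, the measured TCP pose, the force, the opening and the grip force at its end. only (a regular expression) keeps the lines of the reply that match it, lines (a string "A,B") keeps lines A to B, and quiet returns only ok. No shift or turn number may pass 1 either way. Input that does not fit is refused with a message, and nothing moves.
- telemetry.state(): the state, without advancing time (a new reading comes with each control period).
- read_camera(name): name is "scene" or "top"; returns (picture, depth): 384x512x3 uint8, red, green, blue; 384x512 float32, mm along the optical axis (not along the pixel's ray), 0 where there is no reading.
- camera_info(name): a dict with "vertical_fov" (degrees; the focal length in pixels is half the picture's height over the tangent of half this angle, whatever the lens; pixels are square), "cx", "cy" (the principal point, pixels), "dist_coeffs" ([k1, k2, p1, p2, k3] as OpenCV has them; the pictures are not rectified), "origin" and "attitude" of the camera in the world. Camera axes: x right, y down, z forward; pixel columns grow to the right and rows downward; lengths in mm; the calibration is good to about 2 mm. A picture is of the moment at which its call begins. camera_info takes no time and is no camera call.
- env.job_done(): hands the job in; it is judged then, once.
The state is a dict: "t": time; "joints": joint angles; "qvel": joint speeds; "tau": joint torques, N m; "eef_pos": TCP position; "tcp_rot": TCP orientation; "ft_force": force on the tool from outside, world axes, zero at the start; "moment": the same for the moment, N m; "opening": opening from 0.0 (shut) to 1.0 (fully open); "grip_force": force on a finger pad.
Only numpy, scipy, OpenCV 4.12 (cv2) and the standard library are available. Lean on these libraries where they do the work, as an engineer would, in place of code of your own. Each camera call takes 0.05 s, during which the arm holds its last target. There are 200 camera calls.

TASK

Slide the white enamel bowl along the counter, without lifting it, until it is fully home in the steel bowl holder, then turn the holder's black lever knob clockwise (seen from above) until it clicks past its detent and the jaw is shut behind the bowl. Leave the mixer, the salt shaker, the measuring spoons and the wooden spoon where they are.

Things in the scene. Friction and masses are not known exactly. Their poses are not given: they have to be found in the camera images.
- holder: Steel bowl holder fixed to the counter. Origin on the counter at the seat centre, where the bowl's centre comes when home; +x is the way the bowl slides in, +z up. A U-shaped rail 16 mm high, 8 mm thick: half circle of inner radius 62.5 mm on its +x side, open to -x. Nothing inside the U. A steel catch block 40 mm high stands at x = -34 to +2, y = -126 to -94 mm.
- seat (a point): The holder's seat centre, on the counter (same point and axes as holder).
- mouth (a point): Middle of the holder's mouth on the counter, 49 mm to -x of the seat centre. From x = -10 mm to here the rail's two ends flare outward at 35 degrees, to about 180 mm apart.
- pivot (a point): Point on the lock's vertical shaft, 61 mm above the counter (holder frame x = -78, y = -110 mm). The shaft carries a black lever knob (hub of radius 21 mm, top 74 mm above the counter) and, below it, a steel jaw; both turn together.
- lock (a joint): Lock angle, rad: 0 open, 1.6 locked (end stop); grows clockwise seen from above; starts at 0 to 0.25. Turns lightly (0.05 N m) and stays where left up to about 1.07, then a sprung roller resists (at most about 0.5 N m) up to the crest at 1.40. Let go before the crest it springs back to about 1.08; just past it, it snaps by itself to the stop and stays. A bowl not home blocks the jaw.
- lever_end (a point): Outer end of the black lever, on its mid line, 83 mm from the lock axis, 61 mm above the counter. Lever 18 mm wide, 50 to 72 mm above the counter. At lock angle q it points from the axis in the holder-frame direction 180 degrees + (1.6 - q) rad, anticlockwise from +x: locked, along -x; open, along -y.
- jaw_end (a point): End of the jaw, 90 mm from the lock axis: a round steel bar of 16 mm diameter, 2 to 18 mm above the counter. It points from the axis in the holder-frame direction 84 degrees + (1.6 - q) rad: open, along -x beside the bowl's way in; locked, across the mouth behind the bowl.
- bowl: White enamel mixing bowl, loose, about 0.45 kg. Origin at the centre of its underside, z up. Foot: round disc of radius 60 mm, 14 mm high (inner floor 14 mm above the counter). Above it a wall 4 mm thick: outer radius 59 mm at 22 mm height, 73 at 47 mm, rim 85 at 72 mm. Can be dragged steadily by shut fingers set inside it, against the wall that leads the motion.
- mixer: Orange hand mixer standing on its heel, 185 mm high, beaters pointing level; bystander. Origin under its centre.
- shaker: Glass salt shaker with steel twist cap, 54 mm wide, 106 mm high; bystander. Origin under its centre.
- spoons: Nested set of steel measuring spoons lying on the counter, 140 mm long; bystander. Origin under its centre.
- woodspoon: Beechwood spoon lying on the counter, 280 mm long; bystander. Origin under its centre.

How it is judged:
By the outcome, as a careful person would: the job done as asked, in the order asked, and still so for the second after the job is handed in, with the robot touching nothing.
It also fails if it takes over 62 s, if anything falls off the work surface, if the arm or the gripper's body presses on something with over 40 N, if the wrist force passes 120 N, or if a joint passes its speed limit or range.

## Working session

There is one attempt and no reset: what is moved stays moved. The work goes in short steps, Python scripts to look and compute and a tool call to move; the robot and the scene stay as the last step left them, time stands still between calls to the robot, and variables do not carry over. Pictures are saved under pics/ and viewed, at most 10 in all, crops included, and the job is handed in when it is done.

```bash
ls; mkdir -p pics; cat > h.py <<'E'
from cell import env, telemetry, read_camera, camera_info
import numpy as np, cv2
from scipy.spatial.transform import Rotation as R
def snap(n,f=None):
    p,d=read_camera(n)
    if f: cv2.imwrite('pics/'+f,p[:,:,::-1])
    return p,d
def cam(n):
    c=camera_info(n); f=192/np.tan(np.radians(c['vertical_fov'])/2)
    K=np.array([[f,0,c['cx']],[0,f,c['cy']],[0,0,1]])
    return K,np.array(c['dist_coeffs'],float),np.array(c['origin'],float),c['attitude']
def rot(a):
    a=np.array(a,float)
    return a if a.shape==(3,3) else R.from_euler('xyz',a).as_matrix()
def rays(n,uv):
    K,D,o,a=cam(n)
    q=cv2.undistortPoints(np.array(uv,float).reshape(-1,1,2),K,D).reshape(-1,2)
    return o,np.c_[q,np.ones(len(q))]@rot(a).T
def onplane(n,uv,z):
    o,r=rays(n,uv); return o+r*((z-o[2])/r[:,2])[:,None]
def cloud(n,d):
    v,u=np.mgrid[0:384,0:512]; o,r=rays(n,np.c_[u.ravel(),v.ravel()])
    return (o+r*d.reshape(-1,1)).reshape(384,512,3)
E
python3 - <<'E'
from h import *
for n in('scene','top'):
    print(n,camera_info(n)); snap(n,n+'0.png')
print(telemetry.state())
E
```

```text
cell.py
pics
scene {'vertical_fov': 45.33832792875396, 'cx': 255.1428178576573, 'cy': 194.25017405310692, 'dist_coeffs': array([-0.06989423,  0.        ,  0.        ,  0.        ,  0.        ]), 'origin': array([1301.78074096,  210.44796722, 1306.53884166]), 'attitude': array([-2.60445746,  0.00739459,  1.85386813])}
top {'vertical_fov': 57.343621475722, 'cx': 255.42205831832905, 'cy': 194.17201374453754, 'dist_coeffs': array([0.03518085, 0.        , 0.        , 0.        , 0.        ]), 'origin': array([ 544.83952139,  -32.77947108, 1079.23922309]), 'attitude': array([-3.08839419,  0.02469691, -1.56856092])}
{'t': 0.1, 'joints': array([ 1.23837739e+00,  4.91484490e-01,  1.55937817e+00, -1.63032338e-05,
        1.09172945e+00, -1.05619011e-01]), 'qvel': array([-1.56972767e-04, -8.08418448e-04, -1.13251485e-03,  4.76502867e-04,
        6.92807443e-05,  5.89718134e-04]), 'tau': array([ 3.39197155e-03, -6.13620043e+01, -2.58613282e+01,  6.94717071e-02,
        4.68941603e-02, -3.23355584e-05]), 'eef_pos': array([140.45950648, 608.78840474, 214.13294181]), 'tcp_rot': array([-3.14059724e+00, -9.09856553e-05,  2.91480021e+00]), 'ft_force': array([-0.403799  , -0.66629334,  0.09522496]), 'moment': array([0.03364017, 0.02563325, 0.02458465]), 'grip_force': 0.0, 'opening': 0.9980635414106389}
```

View pics/top0.png

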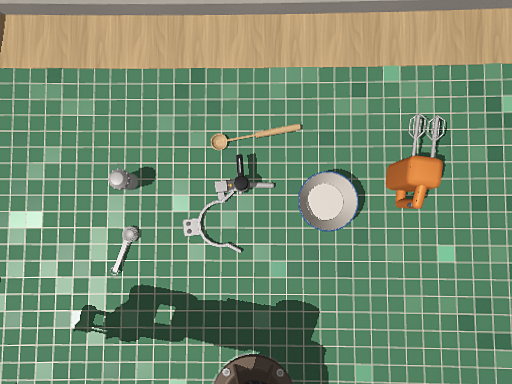

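View pics/scene0.png

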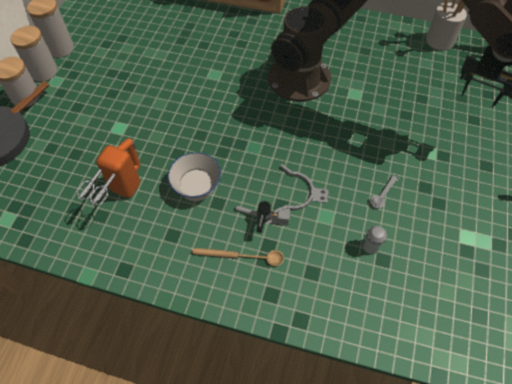

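The top view shows the holder's U around (220,222), open to the right. The black knob is at (241,184) with its lever pointing up to (240,156), the jaw points right to (273,185), and the bowl is at (328,201). The wooden spoon lies just beyond the lever, with its bowl end at (219,142) and its handle reaching (300,127).

```bash
cat > m.py <<'E'
from h import *
from scipy.optimize import least_squares
def circ(P):
    f=lambda p:np.hypot(P[:,0]-p[0],P[:,1]-p[1])-p[2]
    return least_squares(f,[*P.mean(0)[:2],60],loss='soft_l1',f_scale=2).x
def bowl(p):
    hsv=cv2.cvtColor(p,cv2.COLOR_RGB2HSV)
    m=cv2.inRange(hsv,(100,70,30),(130,255,255))
    v,u=np.nonzero(m); k=(v>100)&(v<270)&(u>170)&(u<400)
    P=onplane('top',np.c_[u[k],v[k]],72)
    c=circ(P); return c,k.sum()
E
python3 - <<'E'
from m import *
p,d=snap('top'); X=cloud('top',d)
print('bowl',bowl(p))
hsv=cv2.cvtColor(p,cv2.COLOR_RGB2HSV)
z=X[:,:,2]; print('counter z',np.median(z[260:275,150:400]))
g=(hsv[:,:,1]<60)&(hsv[:,:,2]>90)
R0=np.zeros(g.shape,bool); R0[188:258,180:250]=1
m=g&R0&(z>8)&(z<26)
v,u=np.nonzero(m); P=onplane('top',np.c_[u,v],16)
for r in range(190,258,3): print(''.join('#' if x else '.' for x in m[r,180:250]))
np.save('rail.npy',np.c_[u,v,P])
m2=(hsv[:,:,2]<60)&(z>40)&(z<85); m2[:150]=0;m2[200:]=0;m2[:,:225]=0;m2[:,260:]=0
for r in range(150,200,2): print(r,''.join('#' if x else '.' for x in m2[r,225:260]), np.round(np.median(z[r,225:260][m2[r,225:260]]) if m2[r].any() else 0))
big=cv2.resize(p[130:270,170:310],None,fx=4.2,fy=4.2,interpolation=cv2.INTER_CUBIC)
cv2.imwrite('pics/crop.png',big[:,:,::-1])
E
```

```text
bowl (array([ 579.99451556, -214.04711548,   84.10350712]), np.int64(232))
counter z -0.8401487719894476
................................................#.....................
......................................####.#......###.................
.......................................######.####....................
.......................................########.......................
................................############..........................
...........................#####......................................
........................###...........................................
......................###.............................................
....................###...............................................
...................###................................................
..................###.................................................
..................###.................................................
..................###.................................................
...................##.................................................
.
[... 1038 characters left out ...]
............#...##................. 69.0
170 ............##..###................ 69.0
172 .............#..###................ 72.0
174 .............#.####................ 72.0
176 .............######................ 72.0
178 ...........###########............. 73.0
180 ..........#############............ 73.0
182 .........##############............ 73.0
184 .............##########............ 74.0
186 ................#######............ 73.0
188 .............########.............. 73.0
190 ................................... 0
192 ................................... 0
194 ................................... 0
196 ................................... 0
198 ................................... 0
```

View pics/crop.png

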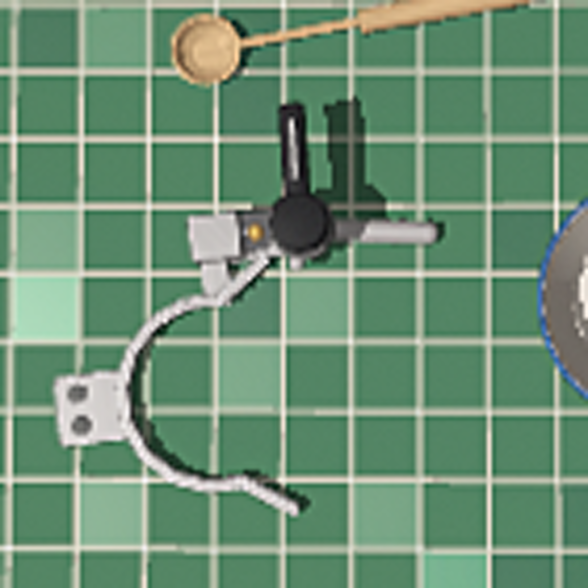

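The crop shows the U's arc with its end tips at about (268,262) and (300,508) in crop pixels. The knob is at (301,221), the lever tip at (291,104) and the jaw end at (438,231).

```bash
python3 - <<'E'
from m import *
A=np.load('rail.npy'); u,v=A[:,0],A[:,1]; P=A[:,2:4]
k=(u<214)&(u>196)&(v>200)
f=lambda p:np.hypot(P[k,0]-p[0],P[k,1]-p[1])-66.5
s=least_squares(f,[500,70],loss='soft_l1',f_scale=2).x; print('seat fixedR',s,'free',circ(P[k]))
pk=lambda a,b:[170+(a+.5)/4.2-.5,130+(b+.5)/4.2-.5]
kn=onplane('top',[pk(301,221)],74)[0]; le=onplane('top',[pk(291,104)],72)[0]; je=onplane('top',[pk(440,231)],14)[0]
le2=onplane('top',[pk(292,107)],72)[0]
t1=onplane('top',[pk(300,512)],16)[0]; t0=onplane('top',[pk(270,260)],16)[0]
cb=onplane('top',[pk(213,240)],40)[0]
print('knob',kn,'lever',le,'jaw',je,'tips',t0,t1,'catch',cb)
# yaw from knob: pivot=s+R(-78,-110)
d=kn[:2]-s; print('yaw by pivot',np.arctan2(d[1],d[0])-np.arctan2(-110,-78),np.hypot(*d),'exp',np.hypot(78,110))
d=t1[:2]-t0[:2]; print('tips dist',np.hypot(*d),'y axis yaw',np.arctan2(d[1],d[0])-np.pi/2)
d=le-kn; print('lever dir',np.arctan2(d[1],d[0]),np.hypot(*d[:2])); d=je-kn; print('jaw dir',np.arctan2(d[1],d[0]),np.hypot(*d[:2]))
# wood spoon nearest
p,_=snap('top'); hsv=cv2.cvtColor(p,cv2.COLOR_RGB2HSV); m=cv2.inRange(hsv,(8,60,120),(25,255,255)); v,u=np.nonzero(m); k=(v>115)&(v<160)&(u>205)&(u<310)
W=onplane('top',np.c_[u[k],v[k]],8); print('woodspoon x',W[:,0].min(),W[:,0].max(),'y',W[:,1].min(),W[:,1].max())
for y in range(-120,130,30):
  q=np.abs(W[:,1]-y)<8
  if q.any(): print(y,W[q,0].min())
E
```

```text
seat fixedR [510.71649938 208.84451329] free [513.40809818  97.78710447  67.00610393]
knob [632.65844561  32.91392143  74.        ] lever [713.66875989  40.27802804  72.        ] jaw [630.64736388 -63.91054831  14.        ] tips [609.4128481   59.03801616  16.        ] [428.65209492  36.46752252  16.        ] catch [622.11428422  97.47198813  40.        ]
yaw by pivot 1.222898386288688 214.05936420579195 exp 134.84806264830058
tips dist 182.16442318535152 y axis yaw -4.58816798861531
lever dir 0.09065416466918993 81.34433652925135
jaw dir -1.5915637279289356 96.84535295817513
woodspoon x 741.15750045271 818.0547993288662 y -142.7345728143304 131.40481186378645
-120 796.3709407321548
-90 790.3093686956515
-60 787.2839579050408
-30 781.214763112847
0 778.1811368233093
30 775.1913911765637
60 769.0579679882271
90 741.15750045271
120 741.1784589789636
```

```bash
cat >> h.py <<'E'
S=np.array([513.4,97.8]); YAW=1.69
def toh(x):  # world xy->holder
    c,s=np.cos(YAW),np.sin(YAW); return (np.array(x)[...,:2]-S)@np.array([[c,-s],[s,c]])
def tow(x):
    c,s=np.cos(YAW),np.sin(YAW); return S+np.array(x)@np.array([[c,s],[-s,c]])
def go(t,yaw=YAW):
    s=telemetry.state(); M=rot(s['tcp_rot']); d=M.T@(np.array(t,float)-s['eef_pos'])
    y=s['tcp_rot'][2]; print('tool shift',d.round(1),'turn',round((y-yaw+np.pi)%(2*np.pi)-np.pi,3),'F',s['ft_force'].round(1),'t',s['t'])
E
python3 -c "
from h import *
print(toh([580,-214]),toh([632.7,32.9])); go([572,-190,214])"
```

```text
[-317.50753493  -29.04763786] [ -78.62679017 -110.73539573]
tool shift [-600.1 -681.4    0.7] turn 1.225 F [0.6 0.1 0.1] t 0.2
```

Careful with the scale: shifts go in shares of 300 mm and turns go in shares of pi/2 rad. That gives: -155 mm / 300 = -0.5167, -135 mm / 300 = -0.45, 0.12 rad / 1.5708 = 0.0764.

Emit:
jog_arm --offsets '[[[-0.09, -0.1033, 0, 0.0764, 0], [-0.18, -0.2067, 0, 0.1528, 0], [-0.27, -0.31, 0, 0.2292, 0], [-0.36, -0.4133, 0, 0.3056, 0], [-0.45, -0.5167, 0, 0.382, 0]]]'

```text
t: 0.62
eef_pos: [237.5, 425.9, 214.6]
tcp_rot: [3.142, 0.0, 2.309]
ft_force: [1.0, 0.3, -0.2]
opening: 0.703
grip_force: 0.0
```

```bash
python3 -c "
from h import *
go([572,-190,214])"
```

```text
tool shift [-6.806e+02 -1.673e+02  6.000e-01] turn 0.619 F [ 1.   0.3 -0.2] t 0.6167
```

Scaled: -200 mm / 300 = -0.6667, -160 mm / 300 = -0.5333, 0.6 rad / 1.5708 = 0.382.

Emit:
jog_arm --offsets '[[[-0.1333, -0.0333, 0, 0.0764, 0], [-0.2667, -0.0667, 0, 0.1528, 0], [-0.4, -0.1, 0, 0.2292, 0], [-0.5333, -0.1333, 0, 0.3056, 0], [-0.6667, -0.1667, 0, 0.382, 0]]]'

```text
t: 1.03
eef_pos: [336.2, 244.8, 214.8]
tcp_rot: [3.141, -0.0, 1.709]
ft_force: [1.5, 0.9, 0.2]
opening: 0.357
grip_force: 0.0
```

```bash
python3 -c "
from h import *
go([572,-190,214])"
```

```text
tool shift [-463.2  173.5    0.7] turn 0.019 F [1.5 0.9 0.2] t 1.0333
```

Scaled: -190 mm / 300 = -0.6333, -152 mm / 300 = -0.5067, 0.02 rad / 1.5708 = 0.0127.

Emit:
jog_arm --offsets '[[[-0.1267, 0.0467, 0, 0.0127, 0], [-0.2533, 0.0933, 0, 0.0127, 0], [-0.38, 0.14, 0, 0.0127, 0], [-0.5067, 0.1867, 0, 0.0127, 0], [-0.6333, 0.2333, 0, 0.0127, 0]]]'

```text
t: 1.45
eef_pos: [432.9, 66.6, 214.8]
tcp_rot: [3.141, -0.0, 1.695]
ft_force: [0.7, 0.9, 0.3]
opening: 0.024
grip_force: 0.0
```

Emit:
jog_arm --offsets '[[[-0.1267, 0.0467, 0, 0, 0], [-0.2533, 0.0933, 0, 0, 0], [-0.38, 0.14, 0, 0, 0], [-0.5067, 0.1867, 0, 0, 0], [-0.6333, 0.2333, 0, 0, 0]]]'

```text
t: 1.87
eef_pos: [525.8, -113.4, 214.6]
tcp_rot: [3.142, -0.0, 1.694]
ft_force: [1.6, -0.0, 0.4]
opening: 0.003
grip_force: 0.0
```

```bash
python3 -c "
from h import *
go([572,-190,214])"
```

```text
tool shift [-81.7  36.4   0.6] turn 0.004 F [ 1.6 -0.   0.4] t 1.8667
```

Scaled: -72 mm / 300 = -0.24, -36 mm / 300 = -0.12.

Emit:
jog_arm --offsets '[[[-0.12, 0.0467, 0, 0, 0], [-0.24, 0.0933, 0, 0, 0], [-0.24, 0.0933, 0, 0, 0], [-0.24, 0.0933, 0, 0, 0]]]'

```text
t: 2.2
eef_pos: [562.2, -180.7, 213.7]
tcp_rot: [-3.141, -0.001, 1.692]
ft_force: [-0.7, 0.7, 0.6]
opening: 0.004
grip_force: 0.0
```

```bash
python3 -c "
from h import *
go([572,-190,20])"
```

```text
tool shift [-10.5   8.8 193.7] turn 0.002 F [-0.7  0.7  0.6] t 2.2
```

Scaled: 150 mm / 300 = 0.5, 130 mm / 300 = 0.4333.

Emit:
jog_arm --offsets '[[[-0.0333, 0.03, 0.0333, 0, 0], [-0.0333, 0.03, 0.1667, 0, 0], [-0.0333, 0.03, 0.3, 0, 0], [-0.0333, 0.03, 0.4333, 0, 0], [-0.0333, 0.03, 0.5, 0, 0]]]'

```text
t: 2.62
eef_pos: [570.1, -186.0, 60.8]
tcp_rot: [-3.138, -0.003, 1.696]
ft_force: [0.8, 0.9, 0.6]
opening: 0.006
grip_force: 0.0
```

```bash
python3 -c "
from h import *
go([572,-190,22])"
```

```text
tool shift [-4.3  1.5 38.8] turn 0.006 F [0.8 0.9 0.6] t 2.6167
```

Scaled: 40 mm / 300 = 0.1333, 36 mm / 300 = 0.12.

Emit:
jog_arm --offsets '[[[-0.01, 0.0067, 0.04, 0, 0], [-0.01, 0.0067, 0.08, 0, 0], [-0.01, 0.0067, 0.12, 0, 0], [-0.01, 0.0067, 0.1333, 0, 0], [-0.01, 0.0067, 0.1333, 0, 0]]]'

```text
t: 3.03
eef_pos: [574.5, -190.5, 24.4]
tcp_rot: [-3.141, -0.0, 1.695]
ft_force: [0.2, -1.4, 0.2]
opening: 0.002
grip_force: 0.0
```

```bash
python3 -c "
from m import *
p,_=snap('top','a.png');print(bowl(p)); s=telemetry.state();print(s['eef_pos'],toh(s['eef_pos']),s['ft_force'])"
```

```text
(array([ 579.85968814, -213.74248898,   83.86300958]), np.int64(64))
[ 574.79246462 -190.71666048   25.06231827] [-293.77013382  -26.64594824] [-0.04238656 -0.41751586  0.35488392]
```

Scaled: 36 mm / 300 = 0.12, 28 mm / 300 = 0.0933.

Emit:
jog_arm --offsets '[[[0.0267, -0.0067, 0.0067, 0, 0], [0.0533, -0.0133, 0.01, 0, 0], [0.0733, -0.02, 0.01, 0, 0], [0.0933, -0.0233, 0.01, 0, 0], [0.12, -0.0267, 0.01, 0, 0]]]'

```text
t: 3.5
eef_pos: [562.2, -155.6, 22.0]
tcp_rot: [3.141, 0.001, 1.695]
ft_force: [1.4, -2.5, 0.5]
opening: 0.005
grip_force: 1.0
```

Emit:
jog_arm --offsets '[[[0.0267, -0.005, 0, 0, 0], [0.0533, -0.01, 0, 0, 0], [0.08, -0.015, 0, 0, 0], [0.1067, -0.02, 0, 0, 0], [0.1333, -0.025, 0, 0, 0]]]'

```text
t: 3.92
eef_pos: [549.8, -116.6, 21.8]
tcp_rot: [3.141, 0.0, 1.695]
ft_force: [0.5, -2.7, 1.3]
opening: 0.002
grip_force: 1.7
```

```bash
python3 -c "
from m import *
p,_=snap('top','b.png');c,n=bowl(p);print(c,n,toh(c)); s=telemetry.state();print(s['eef_pos'],toh(s['eef_pos']),s['ft_force'])"
```

```text
[ 562.63599656 -160.10512497   82.87363824] 67 [-261.9301622   -18.21611856]
[ 549.03843311 -115.31187696   21.65133025] [-215.83773912  -10.04193151] [0.41221125 0.82868527 0.97711352]
```

View pics/b.png

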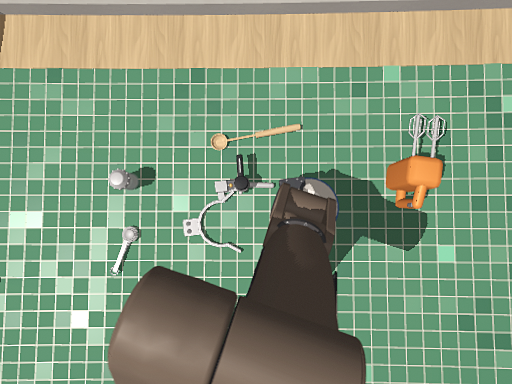

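The bowl is following the fingers. Its rim shows at about (318,195), partly hidden by the arm, and it is well clear of the jaw end at (273,185).

Scaled: 50 mm / 300 = 0.1667, 40 mm / 300 = 0.1333.

Emit:
jog_arm --offsets '[[[0.0333, -0.0083, 0, 0, 0], [0.0667, -0.0167, 0, 0, 0], [0.1, -0.025, 0, 0, 0], [0.1333, -0.0333, 0, 0, 0], [0.1667, -0.0417, 0, 0, 0]]]'

```text
t: 4.38
eef_pos: [530.7, -68.2, 21.6]
tcp_rot: [-3.141, -0.0, 1.695]
ft_force: [0.7, -2.3, 1.9]
opening: 0.003
grip_force: 1.9
```

Emit:
jog_arm --offsets '[[[0.0333, -0.0067, 0, 0, 0], [0.0667, -0.0133, 0, 0, 0], [0.1, -0.02, 0, 0, 0], [0.1333, -0.0233, 0, 0, 0], [0.16, -0.0267, 0, 0, 0]]]'

```text
t: 4.8
eef_pos: [517.0, -21.4, 21.6]
tcp_rot: [-3.141, -0.0, 1.695]
ft_force: [1.3, -2.3, 1.0]
opening: 0.002
grip_force: 1.9
```

```bash
python3 -c "
from m import *
p,_=snap('top');c,n=bowl(p);print(c,n,toh(c)); q,_=snap('scene','c.png'); s=telemetry.state();print(s['eef_pos'],toh(s['eef_pos']),s['ft_force'])"
```

```text
[529.50585045 -63.61466739  84.09891662] 97 [-162.18454561    3.20412783]
[516.77448611 -21.16494236  21.55495651] [-118.5220248    10.79695805] [0.05544978 0.08378789 0.43658624]
```

View pics/c.png

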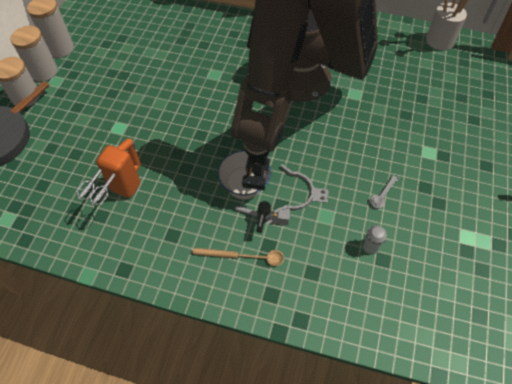

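The bowl sits in front of the mouth at about (243,175), lined up with the holder and clear of the jaw.

Scaled: 40 mm / 300 = 0.1333, 32 mm / 300 = 0.1067.

Emit:
jog_arm --offsets '[[[0.0267, 0.0033, 0, 0, 0], [0.0533, 0.0067, 0, 0, 0], [0.08, 0.01, 0, 0, 0], [0.1067, 0.0133, 0, 0, 0], [0.1333, 0.015, 0, 0, 0]]]'

```text
t: 5.32
eef_pos: [516.9, 18.5, 21.6]
tcp_rot: [3.142, -0.0, 1.695]
ft_force: [0.3, -1.4, 1.4]
opening: 0.01
grip_force: 2.0
```

Emit:
jog_arm --offsets '[[[0.0267, 0.0017, 0, 0, 0], [0.0533, 0.0033, 0, 0, 0], [0.08, 0.005, 0, 0, 0], [0.1067, 0.0067, 0, 0, 0], [0.1333, 0.0067, 0, 0, 0]]]'

```text
t: 5.73
eef_pos: [513.8, 58.5, 21.6]
tcp_rot: [-3.142, -0.0, 1.695]
ft_force: [0.8, -2.7, 1.1]
opening: 0.004
grip_force: 1.9
```

```bash
python3 -c "
from m import *
p,_=snap('top');c,n=bowl(p);print(c,n,toh(c)); s=telemetry.state();print(s['eef_pos'],toh(s['eef_pos']),s['ft_force'])"
```

```text
[516.94807241  14.11081499  84.01146828] 107 [-83.51723969   6.42955516]
[513.52575159  59.48158538  21.62529129] [-38.06144836   4.43202679] [0.85432526 1.01783446 1.08731112]
```

Scaled: 40 mm / 300 = 0.1333, 32 mm / 300 = 0.1067.

Emit:
jog_arm --offsets '[[[0.0267, 0.0033, 0, 0, 0], [0.0533, 0.0067, 0, 0, 0], [0.08, 0.01, 0, 0, 0], [0.1067, 0.0133, 0, 0, 0], [0.1333, 0.0167, 0, 0, 0]]]'

```text
t: 6.2
eef_pos: [513.8, 98.8, 21.6]
tcp_rot: [-3.141, -0.0, 1.695]
ft_force: [-0.2, -2.6, 1.0]
opening: 0.007
grip_force: 2.0
```

Emit:
jog_arm --offsets '[[[0.0267, 0, 0, 0, 0], [0.0533, 0, 0, 0, 0], [0.08, 0, 0, 0, 0], [0.1033, 0, 0, 0, 0], [0.12, 0, 0, 0, 0]]]'

```text
t: 6.62
eef_pos: [509.3, 134.6, 21.6]
tcp_rot: [-3.142, -0.0, 1.695]
ft_force: [-0.4, -2.9, 1.0]
opening: 0.005
grip_force: 1.9
```

```bash
python3 -c "
from m import *
p,_=snap('top');c,n=bowl(p);print(c,n,toh(c)); s=telemetry.state();print(s['eef_pos'],toh(s['eef_pos']),s['ft_force'])"
```

```text
[513.10302265  90.31636603  83.72104252] 122 [-7.39521048  1.18483539]
[509.18434581 135.03753234  21.61162618] [37.47461403 -0.24260734] [0.26964547 0.87731451 0.71799832]
```

Nearly home. I'll push in slowly until it meets the rail.

Scaled: 8 mm / 300 = 0.0267, 7 mm / 300 = 0.0233.

Emit:
jog_arm --offsets '[[[0.0067, 0, 0, 0, 0], [0.0133, 0, 0, 0, 0], [0.02, 0, 0, 0, 0], [0.0233, 0, 0, 0, 0], [0.0267, 0, 0, 0, 0]]]'

```text
t: 7.08
eef_pos: [508.5, 141.5, 21.6]
tcp_rot: [3.142, -0.0, 1.695]
ft_force: [0.6, -2.5, 0.6]
opening: 0.003
grip_force: 1.5
```

Emit:
jog_arm --offsets '[[[0.0033, 0, 0, 0, 0], [0.0067, 0, 0, 0, 0], [0.01, 0, 0, 0, 0], [0.0133, 0, 0, 0, 0], [0.0133, 0, 0, 0, 0]]]'

```text
t: 7.5
eef_pos: [508.0, 144.8, 21.7]
tcp_rot: [-3.141, 0.001, 1.695]
ft_force: [1.5, -12.0, 2.2]
opening: 0.005
grip_force: 6.5
```

```bash
python3 -c "
from m import *
p,_=snap('top');c,n=bowl(p);print(c,n,toh(c)); s=telemetry.state();print(s['eef_pos'],toh(s['eef_pos']),s['ft_force'])"
```

```text
[513.77887427 100.85368593  83.88779584] 121 [ 2.98695959 -0.73933477]
[508.07091151 144.7350069   21.66862403] [47.23568328 -0.29031326] [  0.3650062  -10.89110716   1.93812549]
```

The bowl met the rail with a push of about 11 N, so it is home. Next I back off, lift out and check.

Scaled: -65 mm / 300 = -0.2167, -30 mm / 300 = -0.1.

Emit:
jog_arm --offsets '[[[-0.0267, 0, 0, 0, 0], [-0.0667, 0, 0, 0, 0], [-0.0867, 0, -0.0133, 0, 0], [-0.1, 0, -0.1, 0, 0], [-0.1, 0, -0.2167, 0, 0]]]'

```text
t: 7.97
eef_pos: [510.6, 114.4, 85.6]
tcp_rot: [-3.137, -0.0, 1.693]
ft_force: [0.0, -0.3, 0.5]
opening: 0.005
grip_force: 0.0
```

Emit:
jog_arm --offsets '[[[0, 0.05, -0.1167, 0, 0], [0, 0.1667, -0.1167, 0, 0], [-0.05, 0.3, -0.1167, 0, 0], [-0.1167, 0.4333, -0.1167, 0, 0], [-0.1833, 0.55, -0.1167, 0, 0]]]'

```text
t: 8.38
eef_pos: [681.3, 82.0, 122.5]
tcp_rot: [3.141, -0.0, 1.695]
ft_force: [-0.1, 0.2, -0.6]
opening: 0.006
grip_force: 0.0
```

```bash
python3 -c "
from m import *
s=telemetry.state();print(s['eef_pos'],toh(s['eef_pos']),s['ft_force'])
go([*tow([-78+27,-110-65]),57])"
```

```text
[681.34933183  82.01504941 122.48459817] [ -35.64573318 -164.88033368] [-0.10849045  0.16455337 -0.6399177 ]
tool shift [-15.4  10.   65.5] turn 0.005 F [-0.1  0.2 -0.6] t 8.3833
```

Scaled: 65 mm / 300 = 0.2167, 62 mm / 300 = 0.2067.

Emit:
jog_arm --offsets '[[[-0.0267, 0.0267, 0.0667, 0, 0], [-0.04, 0.0333, 0.15, 0, 0], [-0.0433, 0.0333, 0.2067, 0, 0], [-0.0433, 0.0333, 0.2167, 0, 0]]]'

```text
t: 8.72
eef_pos: [689.8, 69.8, 53.3]
tcp_rot: [-3.137, -0.001, 1.694]
ft_force: [-0.1, 0.2, -1.0]
opening: 0.004
grip_force: 0.0
```

```bash
python3 -c "
from m import *
p,_=snap('top');c,n=bowl(p);print(c,n,toh(c)); q,_=snap('scene')
cv2.imwrite('pics/d.png',cv2.resize(q[120:280,180:400],None,fx=3.4,fy=3.4)[:,:,::-1]); s=telemetry.state();print(s['eef_pos'],toh(s['eef_pos']),s['ft_force'])"
```

```text
[514.30159607  98.44691101  82.072196  ] 55 [ 0.53510108 -0.9721297 ]
[690.8607676   70.58697281  56.25456081] [ -48.12382703 -172.96522818] [-0.15254522  0.19631591  0.44637103]
```

View pics/d.png

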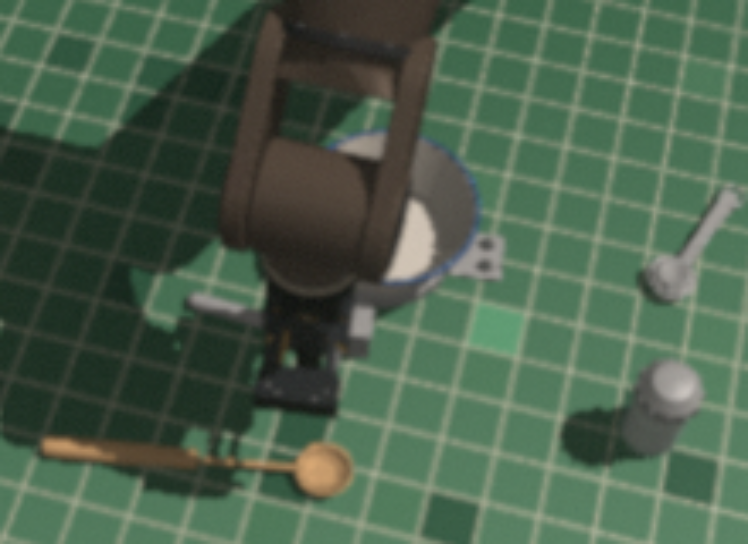

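The view shows the fingers beside the lever at about (300,375), and the bowl seated against the rail at the holder's tab. Starting the lever sweep.

Scaled: -13 mm / 300 = -0.0433, -10 mm / 300 = -0.0333, 0.06 rad / 1.5708 = 0.0382.

Emit:
jog_arm --offsets '[[[-0.0167, 0, 0, 0.0191, 0], [-0.0333, 0, 0, 0.0382, 0], [-0.0433, 0, 0, 0.0382, 0], [-0.0433, 0, 0, 0.0382, 0]]]'

```text
t: 9.15
eef_pos: [693.3, 57.3, 57.8]
tcp_rot: [3.14, 0.0, 1.634]
ft_force: [-0.4, -0.2, 0.2]
opening: 0.005
grip_force: 0.0
```

```bash
python3 -c "
from h import *
s=telemetry.state();print(s['eef_pos'],toh(s['eef_pos'])-[-78,-110],s['ft_force'])"
```

```text
[693.34153806  57.32216644  57.80114485] [ 16.41048118 -63.85092264] [-0.39140955 -0.2355537   0.22055998]
```

Emit:
jog_arm --offsets '[[[-0.0263, 0.006, 0, 0.0764, 0], [-0.0533, 0.0087, 0, 0.1528, 0], [-0.08, 0.0083, 0, 0.2292, 0], [-0.1067, 0.0047, 0, 0.3056, 0], [-0.1333, -0.002, 0, 0.382, 0]]]'

```text
t: 9.57
eef_pos: [695.1, 18.1, 57.3]
tcp_rot: [3.141, -0.001, 1.029]
ft_force: [0.2, 2.7, 1.0]
opening: 0.003
grip_force: 0.8
```

```bash
python3 -c "
from h import *
s=telemetry.state();e=toh(s['eef_pos'])-[-78,-110];print(e,np.hypot(*e),s['ft_force'],s['moment'],s['tcp_rot'])"
```

```text
[-22.79376795 -60.94822263] 65.07105115722798 [0.24722388 2.6953902  0.9577425 ] [ 0.25600224  0.15125837 -0.01752123] [ 3.14075704e+00 -8.83383373e-04  1.02914139e+00]
```

Scaled: -40 mm / 300 = -0.1333, -32 mm / 300 = -0.1067, 0.6 rad / 1.5708 = 0.382.

Emit:
jog_arm --offsets '[[[-0.0263, 0.006, 0, 0.0764, 0], [-0.0533, 0.0087, 0, 0.1528, 0], [-0.08, 0.0083, 0, 0.2292, 0], [-0.1067, 0.0047, 0, 0.3056, 0], [-0.1333, -0.002, 0, 0.382, 0]]]'

```text
t: 9.98
eef_pos: [674.4, -15.5, 57.3]
tcp_rot: [3.141, -0.002, 0.429]
ft_force: [3.7, 3.4, 0.4]
opening: 0.006
grip_force: 1.6
```

Emit:
jog_arm --offsets '[[[-0.0167, 0.004, 0, 0.0509, 0], [-0.035, 0.0067, 0, 0.1019, 0], [-0.0533, 0.0087, 0, 0.1528, 0], [-0.07, 0.0087, 0, 0.2037, 0], [-0.07, 0.0087, 0, 0.2037, 0]]]'

```text
t: 10.4
eef_pos: [660.9, -26.1, 57.7]
tcp_rot: [3.141, -0.014, 0.109]
ft_force: [24.5, 11.1, -13.9]
opening: 0.002
grip_force: 13.3
```

```bash
python3 -c "
from m import *
s=telemetry.state();e=toh(s['eef_pos'])-[-78,-110];print(e,np.hypot(*e),s['ft_force'],s['moment'],s['tcp_rot'])
p,_=snap('top','e.png');c,n=bowl(p);print(c,n,toh(c))"
```

```text
[-62.54518244 -21.76332387] 66.22342570366288 [ 24.51527434  11.08221298 -13.85464579] [ 1.94469405 -4.52155966 -0.0457802 ] [ 3.14133822 -0.0137317   0.1086792 ]
[513.87211223  99.79797593  84.32308659] 85 [ 1.92765327 -0.70636439]
```

View pics/e.png

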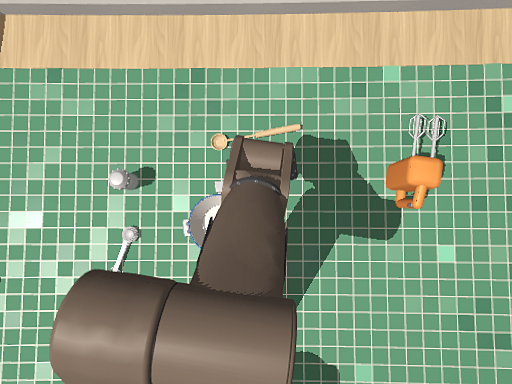

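The arm hides the lock, but 27 N is well over the roller's resistance, so the lever is either against its stop or blocked. I'll back off along the lever's outer side, lift, and look.

Scaled: -80 mm / 300 = -0.2667, -40 mm / 300 = -0.1333.

Emit:
jog_arm --offsets '[[[0.02, 0, 0, 0, 0], [0.0533, 0, 0, 0, 0], [0.0867, 0, -0.0167, 0, 0], [0.0867, 0, -0.1333, 0, 0], [0.0867, 0, -0.2667, 0, 0]]]'

```text
t: 10.87
eef_pos: [680.8, -24.0, 135.4]
tcp_rot: [-3.14, 0.005, 0.115]
ft_force: [0.4, 0.6, 0.5]
opening: 0.005
grip_force: 0.0
```

Emit:
jog_arm --offsets '[[[0, 0.0667, -0.1167, 0, 0], [0, 0.2, -0.2333, 0, 0], [0, 0.3333, -0.2667, 0, 0], [0, 0.4667, -0.2667, 0, 0], [0, 0.6, -0.2667, 0, 0]]]'

```text
t: 11.28
eef_pos: [701.9, -198.4, 219.3]
tcp_rot: [3.14, -0.003, 0.116]
ft_force: [0.6, 0.8, -0.5]
opening: 0.008
grip_force: 0.0
```

Emit:
jog_arm --offsets '[[[0, 0.1333, 0, 0, 0], [0, 0.2667, 0, 0, 0], [0, 0.4, 0, 0, 0], [0, 0.4, 0, 0, 0]]]'

```text
t: 11.62
eef_pos: [714.3, -323.4, 216.0]
tcp_rot: [3.14, 0.0, 0.11]
ft_force: [-0.4, -0.7, -1.2]
opening: 0.002
grip_force: 0.0
```

```bash
python3 -c "
from m import *
p,_=snap('top');c,n=bowl(p);print(c,n,toh(c))
cv2.imwrite('pics/f.png',cv2.resize(p[100:280,100:320],None,fx=3.3,fy=3.3,interpolation=cv2.INTER_CUBIC)[:,:,::-1])"
```

```text
[514.01017864 100.25498669  84.03611912] 192 [ 2.36500184 -0.89779947]
```

View pics/f.png

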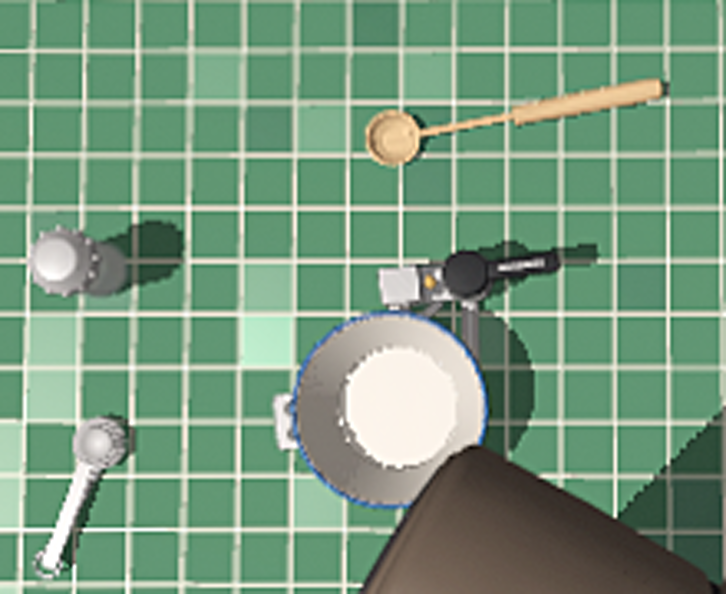

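The bowl is home: its centre is at holder (2.4, -0.9), against the rail. The lever runs from (467,275) to (555,261), a lock angle of about 1.57, so it is past the detent and at its stop. The jaw lies across behind the bowl, and the shaker and both spoons look unmoved.

```bash
python3 -c "
from h import *
s=telemetry.state();print(s['ft_force'],s['qvel'].round(3)); print(env.job_done())"
```

```text
[-0.04515528  0.28113951 -0.74408205] [ 0.062 -0.028  0.053  0.017 -0.011  0.024]
the job is handed in; nothing more can be done
None
```

The bowl is home in the holder, the lever is turned clockwise past its detent with the jaw shut behind the bowl, and the job is handed in at about 12 s; I moved none of the bystanders, though the mixer was not in the final picture.

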